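# Click the filler cap of the round oil canister shut

### The job

The filler cap of the round lamp-oil canister is not closed yet: turn it clockwise (seen from above) until it comes up against its stop and starts to slip and click, then stop after one to three clicks and let go. Leave the cap of the square canister as it is.

Things in the scene. Friction and masses are not known exactly. Their poses are not given: they have to be found in the camera images.
- round_can: Bare steel cylinder 132 mm across, 90 mm high, fixed to the table by a round foot flange 168 mm across; small brass tap low on its side (on its -x side). Origin: centre of its underside, on the cap's vertical turning axis; z up. On top of its neck sit a grey collar and, on that, the black filler cap, which does not rise or sink as it turns.
- round_grip (a point): Grip of the round canister's cap: a black disc 64 mm across (top face 118 mm above the table) with a bar across its middle, 58 mm long, 14 mm wide, 30 mm tall (top at 148 mm). This point: on the turning axis, mid bar, 136 mm above the table, 18 mm above the disc. x along the bar, y across its 14 mm width, z up. Pinch the bar from above along y, finger ends a few mm above the disc.
- round_collar (a joint): Angle (rad, grows clockwise from above) of the grey collar, 76 mm across, under the round canister's cap. Starts at 0.25 to 0.65; the cap carries it along against about 0.05 N m until it stops dead at 1.00 = closed, its tab (reaching 53 mm from the axis) then lying against a small steel lug on the canister's shoulder.
- round_cap (a joint): Slip (rad, grows clockwise from above) of the round canister's cap over its collar. Starts at 0, one bar end over the collar's tab. With the collar at its stop, turning on against a steady 0.25 N m slips the cap; every 0.26 rad (15 deg) of slip counts as one click. In all, turn by (1.00 - collar angle) plus 0.26 to 0.78. Cap and collar stay where they are left.
- square_bar_end (a point): One end of the top of the grip bar on the square canister's cap, 27 mm from that cap's axis, 148 mm above the table. That canister is a steel box 124 x 124 mm, 90 mm high, on a square foot flange 156 mm wide; its cap looks the same as the round canister's and is to be left as it is.

How it is judged:
By the outcome, as a careful person would: the job done as asked, in the order asked, and still so for the second after the job is handed in, with the robot touching nothing.
It also fails if it takes over 32 s, if anything falls off the work surface, if the arm or the gripper's body presses on something with over 40 N, if the wrist force passes 120 N, or if a joint passes its speed limit or range.

### The arm

A 6-joint arm with a two-finger parallel gripper is mounted at the origin on a cart in front of the work surface, level with it; the furniture and walls round the work are solid. World frame = base frame: x ahead of the robot, y to its left, z up, the work surface at z = 0. Lengths are in mm, angles in rad, forces in N, time in s.
With the tool pointing down it reaches from about 250 to 800 mm from the base axis. Payload 3.9 kg.
Tool frame: the origin (TCP) lies at the very end of the fingers, on their centre line; the grasp point (between the pads) lies 19 mm behind it; z points along the fingers, y is the direction in which the jaws open and shut (so a half turn about z gives the same grasp; the last joint's range is limited). The gripper opens to 85 mm and grips with 20 to 120 N. Pads are 22 mm wide; open, the fingers measure 114 mm over their backs; the gripper's body (76 mm by 85 mm) begins 54 mm behind the grasp point. The pads swing forward as they close: fully open they stand 13 mm farther back than shut.
Start: joints at [1.32, 0.26, -0.138, 1.173, 0, 1.571], TCP at [130.29, 508.566, 231.304] pointing down, gripper open.
Joint ranges: [-2.78, 2.78], [-0.83, 1.72], [-1.28, 1.37], [-1.9, 2.12], [-1.57, 1.48], [-3.14, 3.14]. Speed limits (rad/s): [2.57, 2.57, 3.14, 3.14, 3.14, 3.14].

### API

Orientations are given as a unit quaternion [x, y, z, w].
In Python, from station import arm, vision gives the robot as it stands. Calls block until the motion is done:
- arm.move_ptp(position, orientation): joint-space move of the TCP to a pose.
- arm.servo_line(position, feed=150, orientation=None): straight line of the TCP; orientation=None keeps the orientation; feed is the mean speed in mm/s.
- arm.move_joints(angles): joint-space move.
- arm.gripper_to(opening, effort=None): opening from 0.0 (shut) to 1.0 (fully open); effort is the grip in N (None keeps the last); returns when the fingers have stopped.
- arm.wait(seconds).
- arm.solve_ik(position, orientation): joint angles nearest the present ones, or None.
- vision.get_image(name): name is "scene" or "side" or "wrist"; returns a dict with "color" (420x560x3 uint8, red, green, blue), "depth" (420x560 float32, mm along the optical axis (not along the pixel's ray), 0 where there is no reading), "vertical_fov" (degrees; the focal length in pixels is half the picture's height over the tangent of half this angle, whatever the lens; pixels are square), "cx", "cy" (the principal point, pixels), "T" (4x4, takes a point from camera to world coordinates). Camera axes: x right, y up, looking along -z (the intrinsics and any distortion apply to the point x, -y, -z); pixel columns grow to the right and rows downward; lengths in mm; the calibration is good to about 2 mm. The wrist camera is an equidistant fisheye: a pixel r from the principal point sees the ray r / f radians off the axis. A picture is of the moment at which its call begins.
A pose or a line that the arm cannot do raises arm.PlanningError and nothing moves.
- arm.hand_in(): hands the job in, once; it reports no verdict.
Readings, each from a call of its own:
- arm.get_t(): time.
- arm.get_qpos(): joint angles.
- arm.get_qvel(): joint speeds.
- arm.get_tau(): joint torques, N m.
- arm.get_eef_pos(): TCP position.
- arm.get_orientation(): TCP orientation.
- arm.get_force(): force on the tool from outside, world axes, zero at the start.
- arm.get_moment(): the same for the moment, N m.
- arm.get_width(): opening from 0.0 (shut) to 1.0 (fully open).
Only numpy, scipy, OpenCV 4.12 (cv2) and the standard library are available. Lean on these libraries where they do the work, as an engineer would, in place of code of your own. Each camera call takes 0.05 s, during which the arm holds its last target.

## Working session

There is one attempt and no reset: what is moved stays moved. The work goes in short steps, each a Python script; the robot and the scene stay as the last script left them, time stands still between calls to the robot, and variables do not carry over. Pictures are saved under pics/ and viewed, and the job is handed in when it is done.

```bash
mkdir -p pics; ls; cat > h.py <<'E'
import numpy as np, cv2
from station import arm, vision
def snap(n,fn):
    im=vision.get_image(n); cv2.imwrite(f'pics/{fn}.png',cv2.cvtColor(im['color'],cv2.COLOR_RGB2BGR)); np.savez(f'pics/{fn}.npz',**im); return im
def ray(im,u,v):
    f=210/np.tan(np.radians(float(im['vertical_fov']))/2)
    x=(u-float(im['cx']))/f; y=(v-float(im['cy']))/f
    T=np.array(im['T']); d=T[:3,:3]@np.array([x,-y,-1]); return T[:3,3],d
def onz(im,u,v,z):
    o,d=ray(im,u,v); return o+d*(z-o[2])/d[2]
E
python3 - <<'E'
from h import *
for n in ['scene','side','wrist']:
    im=snap(n,n+'0'); print(n,im['vertical_fov'],im['cx'],im['cy'],np.round(im['T'],3).tolist(), [k for k in im])
print(arm.get_t(),arm.get_qpos(),arm.get_orientation(),arm.get_width())
E
```

```text
pics
scene 49.43641278401487 281.8808363262796 207.90095487456063 [[0.642, 0.486, -0.593, 41.568], [-0.766, 0.394, -0.508, -426.98], [-0.014, 0.78, 0.625, 639.291], [0.0, 0.0, 0.0, 1.0]] ['color', 'depth', 'vertical_fov', 'cx', 'cy', 'T']
side 42.803547817024985 284.7568029555876 203.21148050886663 [[-0.911, 0.266, -0.314, 215.748], [-0.412, -0.563, 0.717, 733.446], [0.014, 0.783, 0.622, 769.113], [0.0, 0.0, 0.0, 1.0]] ['color', 'depth', 'vertical_fov', 'cx', 'cy', 'T']
wrist 65.70646984690485 281.6638724140148 205.17129716793235 [[0.249, -0.936, -0.25, 67.713], [0.969, 0.239, 0.068, 525.534], [-0.003, -0.259, 0.966, 373.207], [0.0, 0.0, 0.0, 1.0]] ['color', 'depth', 'vertical_fov', 'cx', 'cy', 'T']
0.15 [ 1.32001171e+00  2.60550596e-01 -1.39094597e-01  1.17275120e+00
 -8.03931443e-06  1.57080763e+00] [ 1.25069534e-01  9.92147656e-01 -7.94252900e-04 -9.60624622e-05] 0.9991328923384496
```

View pics/scene0.png

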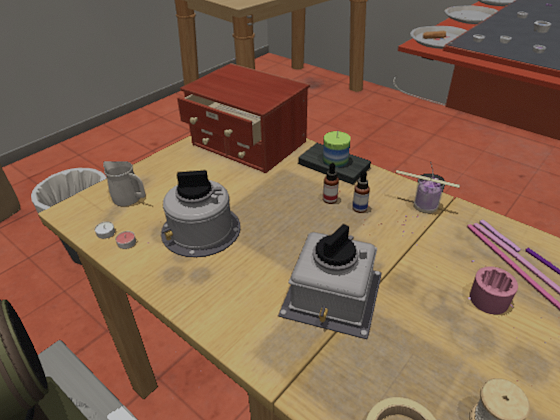

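View pics/side0.png

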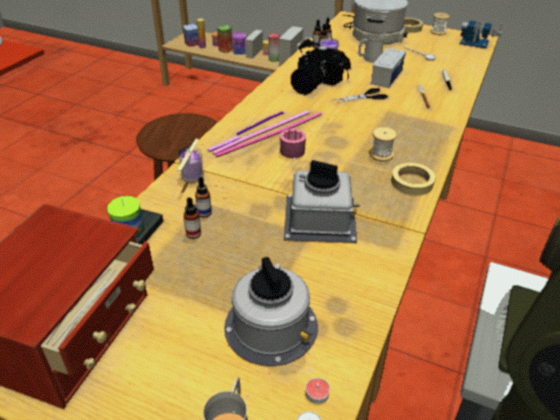

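View pics/wrist0.png

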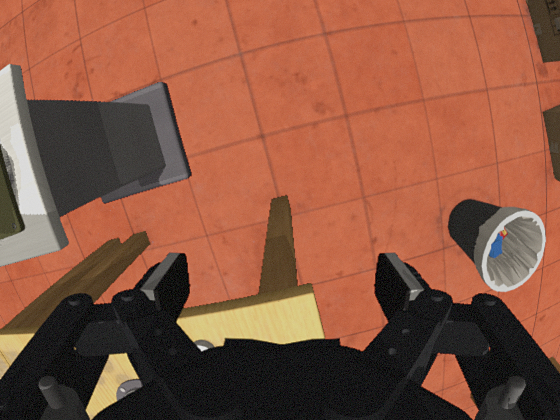

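The round canister is at scene (200,215) and side (270,310). The square one is at scene (335,275) and side (322,205). I'll enlarge both views next.

```bash
python3 - <<'E'
import cv2
a=cv2.imread('pics/scene0.png')[160:255,150:250]; b=cv2.imread('pics/side0.png')[245:365,215:330]
a=cv2.resize(a,None,fx=6,fy=6,interpolation=cv2.INTER_CUBIC);b=cv2.resize(b,None,fx=5,fy=5,interpolation=cv2.INTER_CUBIC)
cv2.imwrite('pics/a.png',a);cv2.imwrite('pics/b.png',b)
E
```

```text
(no output)
```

View pics/a.png

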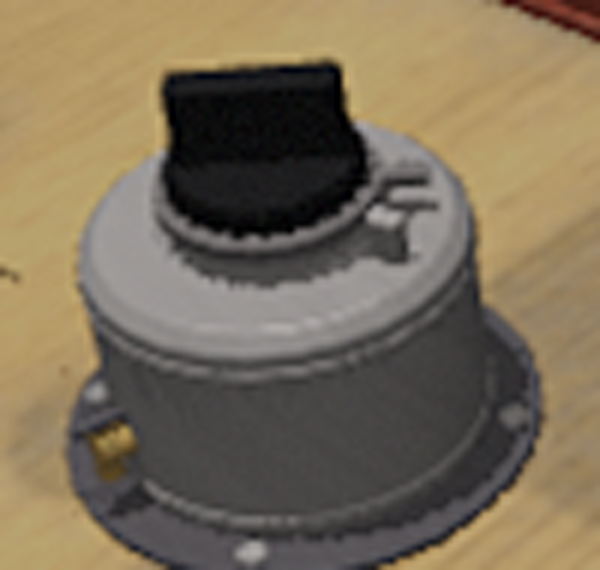

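View pics/b.png

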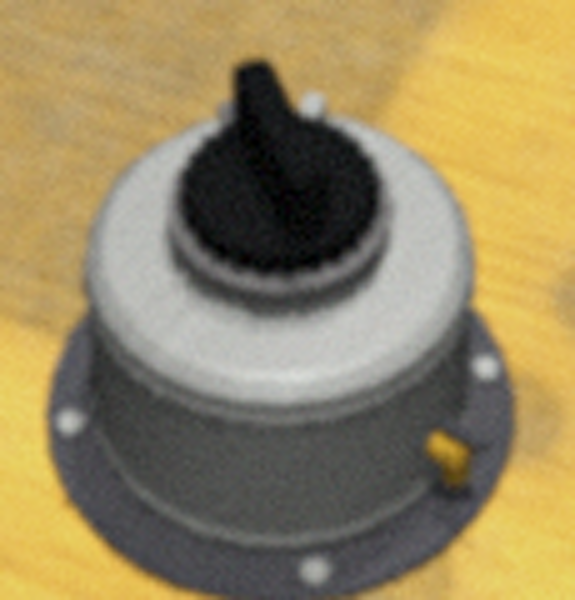

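```bash
python3 - <<'E'
from h import *
s=dict(np.load('pics/scene0.npz')); d=dict(np.load('pics/side0.npz'))
def S(x,y,z): return onz(s,150+x/6,160+y/6,z).round(1)
def D(x,y,z): return onz(d,215+x/5,245+y/5,z).round(1)
print('bar top', S(165,80,148),S(342,74,148), (S(165,80,148)+S(342,74,148))/2)
print('disc LR scene',(S(163,190,115)+S(368,165,115))/2)
print('side disc',[D(*p,118) for p in [(178,195),(382,195),(280,275)]], (D(178,195,118)+D(382,195,118))/2)
print('side bar far top',D(253,68,148))
# depth based: points of disc/bar/cans
for im,n in((s,'scene'),(d,'side')):
    f=210/np.tan(np.radians(float(im['vertical_fov']))/2)
    v,u=np.mgrid[:420,:560]; z=im['depth']; T=im['T']
    P=np.stack([(u-im['cx'])/f*z,-(v-im['cy'])/f*z,-z],-1)@T[:3,:3].T+T[:3,3]
    c=np.array([S(253,78,148)[0],S(253,78,148)[1]])
    r=np.hypot(P[...,0]-c[0],P[...,1]-c[1])
    m=(z>0)&(r<75)&(P[...,2]>140)&(P[...,2]<155); q=P[m]
    print(n,m.sum(),q.mean(0) if len(q) else '')
    w,V=np.linalg.eigh(np.cov(q[:,:2].T)); print(np.sqrt(w),np.degrees(np.arctan2(V[1,1],V[0,1])),q.min(0),q.max(0))
E
```

```text
bar top [462.6 195.  148. ] [500.4 153.4 148. ] [481.5 174.2 148. ]
disc LR scene [475.05 167.55 115.  ]
side disc [array([507.8, 201.3, 118. ]), array([447.2, 173. , 118. ]), array([462.7, 218.2, 118. ])] [477.5  187.15 118.  ]
side bar far top [497.8 165.1 148. ]
scene 203 [480.63270287 177.79336737 145.60612551]
[ 3.8404227  16.58089613] 135.89682709347557 [458.64209564 155.59763049 140.11683966] [505.17943136 201.85535553 150.02011357]
side 260 [480.1695383  183.97674986 146.02371706]
[ 4.14294944 17.21967879] 137.13496952771723 [457.43216421 155.49313718 140.01451257] [506.55662473 204.12785803 149.77926891]
```

```bash
python3 - <<'E'
from h import *
s=dict(np.load('pics/scene0.npz')); d=dict(np.load('pics/side0.npz'))
def S(x,y,z): return onz(s,150+x/6,160+y/6,z)
def D(x,y,z): return onz(d,215+x/5,245+y/5,z)
c=np.array([480.5,180.5])
for n,p in dict(lug_s=S(385,215,98),tabA_s=S(410,172,100),tabB_s=S(425,200,95),lug_d=D(312,103,98),tab_d=D(226,110,98)).items():
    e=p[:2]-c; print(n,p.round(),np.hypot(*e).round(),np.degrees(np.arctan2(e[1],e[0])).round(1))
# candidate poses: jaws y perpendicular to bar
from scipy.spatial.transform import Rotation as R
q=arm.get_orientation(); print(R.from_quat(q).as_matrix().round(2))
for b in (-44,136):
    y=np.radians(b+90); Y=np.array([np.cos(y),np.sin(y),0]); Z=np.array([0,0,-1]); X=np.cross(Y,Z)
    o=R.from_matrix(np.stack([X,Y,Z],1)).as_quat()
    for pz in (300,130):
        print(b,pz,o.round(3),arm.solve_ik([480.5,180.5,pz],o))
E
```

```text
lug_s [500. 141.  98.] 44.0 -64.2
tabA_s [520. 149. 100.] 50.0 -38.4
tabB_s [516. 139.  95.] 55.0 -48.9
lug_d [494. 126.  98.] 56.0 -75.9
tab_d [520. 142.  98.] 55.0 -44.3
[[-0.97  0.25 -0.  ]
 [ 0.25  0.97 -0.  ]
 [-0.   -0.   -1.  ]]
-44 300 [0.375 0.927 0.    0.   ] [ 0.35934073  0.22015153 -0.01354719  1.33709761  0.          1.1272856 ]
-44 130 [0.375 0.927 0.    0.   ] [ 0.35934073  0.30590419 -0.35135043  0.91354171  0.          1.1272856 ]
136 300 [ 0.927 -0.375  0.     0.   ] [ 0.35934073  0.22015153 -0.01354719  1.33709761  0.         -2.01430705]
136 130 [ 0.927 -0.375  0.     0.   ] [ 0.35934073  0.30590419 -0.35135043  0.91354171  0.         -2.01430705]
```

```bash
cat >> h.py <<'E'
from scipy.spatial.transform import Rotation as R
def ori(bdeg):
    y=np.radians(bdeg+90); Y=np.array([np.cos(y),np.sin(y),0]); Z=np.array([0,0,-1.]); X=np.cross(Y,Z)
    return R.from_matrix(np.stack([X,Y,Z],1)).as_quat()
def wray(im,u,v):
    f=210/np.tan(np.radians(float(im['vertical_fov']))/2)
    x=u-float(im['cx']); y=v-float(im['cy']); r=np.hypot(x,y); t=r/f
    k=np.sin(t)/max(r,1e-9); T=np.array(im['T'])
    return T[:3,3],T[:3,:3]@np.array([x*k,-y*k,-np.cos(t)])
def wonz(im,u,v,z):
    o,d=wray(im,u,v); return o+d*(z-o[2])/d[2]
E
python3 - <<'E'
from h import *
t=arm.get_t(); arm.move_ptp([480.5,180.5,290],ori(-44)); print(arm.get_t()-t, arm.get_eef_pos(), arm.get_qpos())
im=snap('wrist','w1'); c=im['color'][:,:,::-1]
cv2.imwrite('pics/w1c.png',cv2.resize(c[100:320,160:420],None,fx=2.7,fy=2.7,interpolation=cv2.INTER_CUBIC))
E
```

```text
1.7583000000000002 [480.12102824 181.23860975 289.86454904] [ 3.60712058e-01  2.21808324e-01 -3.74168723e-02  1.31181056e+00
  3.77500736e-04  1.12736901e+00]
```

View pics/w1c.png

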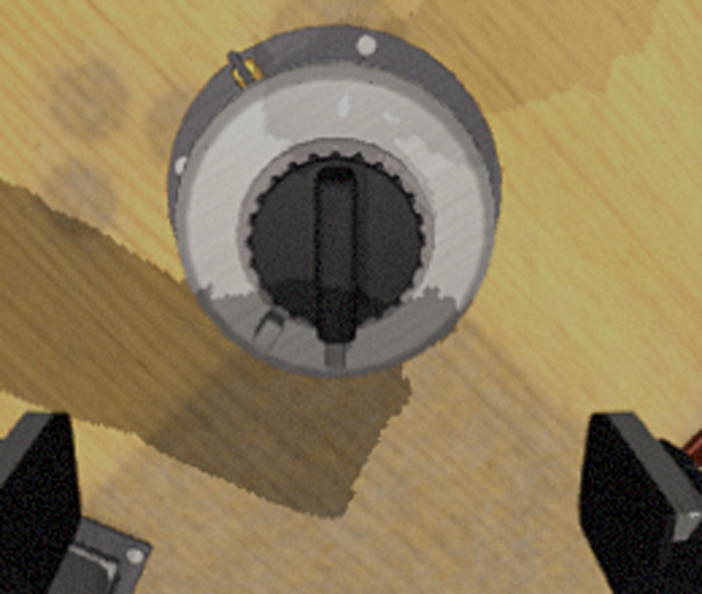

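Wrist view 1 (crop, ×2.7). The bar runs vertically at x≈336, from y≈178 to y≈340. The collar tab is at (335,355) and the lug at (270,325). The disc is about 250–425 wide.

```bash
python3 - <<'E'
from h import *
im=dict(np.load('pics/w1.npz'))
W=lambda x,y,z: wonz(im,160+(x+.5)/2.7-.5,100+(y+.5)/2.7-.5,z)
ang=lambda e:np.degrees(np.arctan2(e[1],e[0]))
a,b=W(336,180,148),W(336,340,148); print('bar',a,b,(a+b)/2,np.linalg.norm(a-b),ang(b-a))
l,r=W(318,260,148),W(355,260,148);print('width',l,r,np.linalg.norm(l-r),(l+r)/2)
l,r=W(249,240,118),W(425,240,118);print('disc',(l+r)/2,np.linalg.norm(l-r))
l,r=W(188,225,90),W(491,225,90);print('can',(l+r)/2,np.linalg.norm(l-r))
c=(W(249,240,118)+W(425,240,118))[:2]/2
c=np.array([480.5,180.])
for n,p in dict(tab=W(335,357,98),tabend=W(335,366,98),lug=W(270,322,98),lugL=W(259,328,92),lugR=W(283,318,98),lug_in=W(274,312,98)).items():
    e=p[:2]-c; print(n,p.round(1),np.hypot(*e).round(1),ang(e).round(1))
# depth
P=im['depth'];f=210/np.tan(np.radians(float(im['vertical_fov']))/2)
v,u=np.mgrid[:420,:560];x=u-im['cx'];y=v-im['cy'];rr=np.hypot(x,y)+1e-9;t=rr/f;k=np.tan(t)/rr
Q=np.stack([x*k*P,-y*k*P,-P],-1)@im['T'][:3,:3].T+im['T'][:3,3]
for z0,z1 in((144,152),(114,122),(86,94)):
    m=(P>0)&(np.abs(Q[...,2]-(z0+z1)/2)<4)&(np.hypot(Q[...,0]-480,Q[...,1]-180)<80);q=Q[m];print(z0,m.sum(),q.mean(0),(q.min(0)+q.max(0))/2)
    if z0==144:
        w,V=np.linalg.eigh(np.cov(q[:,:2].T));print(np.sqrt(w)*12**.5,ang(V[:,1]))
E
```

```text
bar [464.71703773 200.42086925 148.        ] [504.36928317 162.31315748 148.        ] [484.54316045 181.36701337 148.        ] 54.99543857801325 -43.86209267004603
width [479.94448336 177.45995637 148.        ] [488.49736087 186.34043741 148.        ] 12.32942242111961 [484.22092211 181.90019689 148.        ]
disc [484.17229084 182.45093392 118.        ] 64.68246495020956
can [484.83796486 183.52285723  90.        ] 121.5973637074875
tab [521.7 145.5  98. ] 53.7 -40.0
tabend [524.5 142.8  98. ] 57.6 -40.3
lug [492.9 137.   98. ] 44.8 -73.9
lugL [492.7 130.3  92. ] 51.2 -76.2
lugR [495.4 141.9  98. ] 40.9 -68.7
lug_in [491.1 141.1  98. ] 40.3 -74.7
144 924 [484.30956556 181.41473656 147.69069695] [485.04226055 180.68492718 147.19349585]
[13.40850504 57.41857545] 136.1541848104294
114 2380 [483.74023727 181.93962206 117.91573625] [484.83429686 180.59972438 117.42705207]
86 6013 [479.82785669 185.89735957  89.64991062] [485.18304352 180.19493484  89.80140854]
```

```bash
python3 - <<'E'
from h import *
c=[483,181.3]
arm.servo_line([*c,150],feed=150,orientation=ori(-43.9)); arm.servo_line([*c,123],feed=60)
print(arm.get_t(),arm.get_eef_pos(),arm.get_force(),arm.get_moment())
arm.gripper_to(0.0,50); arm.wait(.2)
print(arm.get_t(),arm.get_width(),arm.get_eef_pos(),arm.get_force(),arm.get_moment())
for n in('wrist','side'): snap(n,n+'2')
for b in(-60,-80,-100,-110):print(b,np.round(arm.solve_ik([*c,123],ori(b)),3))
E
```

```text
3.6417 [482.7822213  181.22636131 122.67038693] [-0.00140091  0.53730525 -0.27898592] [-0.01606327  0.05202791 -0.03611394]
4.4917 0.15278247673833226 [483.18053458 181.42691122 123.25803161] [-0.26468202  0.5769727   2.73111075] [0.00556057 0.1045607  0.00567924]
-60 [ 0.359  0.316 -0.356  0.898  0.     1.406]
-80 [ 0.359  0.316 -0.356  0.898  0.     1.755]
-100 [ 0.359  0.316 -0.356  0.898  0.     2.104]
-110 [ 0.359  0.316 -0.356  0.898  0.     2.279]
```

View pics/wrist2.png

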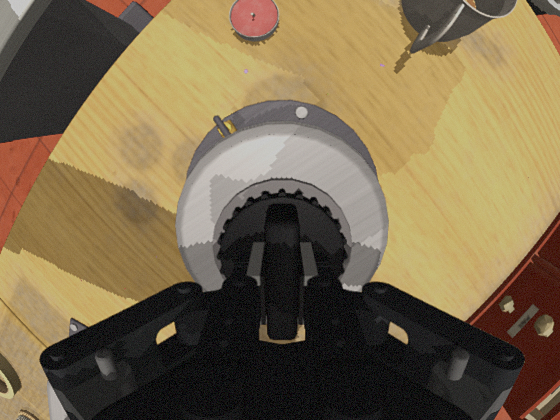

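View pics/side2.png

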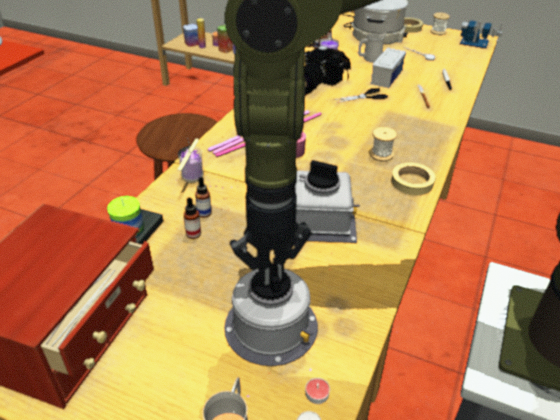

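Grip is good: width is 0.153, about 13 mm, and the side forces are under 1 N. I'll turn clockwise (j6 increasing) in small steps and log the moment.

```bash
python3 - <<'E'
from h import *
q0=np.array(arm.get_qpos()); print(q0.round(4))
q=np.array(arm.solve_ik([483,181.3,123],ori(-43.9))); j0=q[5]; print(q.round(4))
stop=None
for i in range(1,11):
    q[5]=j0+.07*i; arm.move_joints(q.tolist())
    F=np.array(arm.get_force());M=arm.get_moment()
    print(i,round(arm.get_t(),2),round(.07*i,3),round(arm.get_qpos()[5]-j0,3),F.round(1),np.round(M,3),round(arm.get_tau()[5],3),np.round(arm.get_eef_pos(),1))
    if abs(M[2])>.17: break
E
```

```text
[ 3.5910e-01  3.1590e-01 -3.5610e-01  8.9830e-01  1.0000e-04  1.1252e+00]
[ 0.3591  0.3162 -0.3564  0.8982  0.      1.1253]
1 4.84 0.07 0.069 [0.6 0.8 4.7] [0.095 0.091 0.017] 0.023 [483.2 181.5 123.3]
2 5.09 0.14 0.138 [-0.   1.   4.9] [0.193 0.039 0.005] 0.017 [483.3 181.5 123.3]
3 5.34 0.21 0.207 [0.8 1.9 5.1] [ 0.269 -0.048 -0.038] 0.015 [483.4 181.6 123.2]
4 5.59 0.28 0.277 [-0.3  3.3  5.1] [ 0.402 -0.145 -0.052] 0.014 [483.5 181.6 123.2]
5 5.84 0.35 0.347 [0.6 1.7 4.8] [ 0.585 -0.293 -0.056] 0.015 [483.6 181.7 123.2]
6 6.09 0.42 0.417 [1.8 2.4 3.6] [ 0.666 -0.429 -0.082] 0.011 [483.6 181.7 123.3]
7 6.34 0.49 0.487 [3.4 4.3 4.3] [ 0.782 -0.648 -0.031] 0.007 [483.7 181.7 123.3]
8 6.59 0.56 0.558 [3.4 4.2 4.2] [ 0.827 -0.689 -0.063] -0.011 [483.8 181.8 123.3]
9 6.84 0.63 0.628 [3.1 3.9 3.5] [ 0.791 -0.749 -0.016] -0.01 [483.9 181.8 123.2]
10 7.09 0.7 0.698 [3.5 4.3 4.1] [ 0.83  -0.773 -0.055] -0.01 [484.  181.8 123.2]
```

The moment shows no clear jump, so I'll check the pictures before going on.

```bash
python3 - <<'E'
from h import *
ims={n:snap(n,n+'3') for n in('wrist','side','scene')}
B=lambda a,y,x,h,w,f:cv2.resize(a[y:y+h,x:x+w,::-1],None,fx=f,fy=f,interpolation=cv2.INTER_CUBIC)
cv2.imwrite('pics/w3c.png',B(ims['wrist']['color'],90,160,270,250,2.2))
a=B(ims['scene']['color'],150,145,110,110,3.6);b=B(ims['side']['color'],250,210,110,110,3.6)
cv2.imwrite('pics/ss3.png',np.hstack([a,b])); print(arm.get_t())
E
```

```text
7.2417
```

View pics/w3c.png

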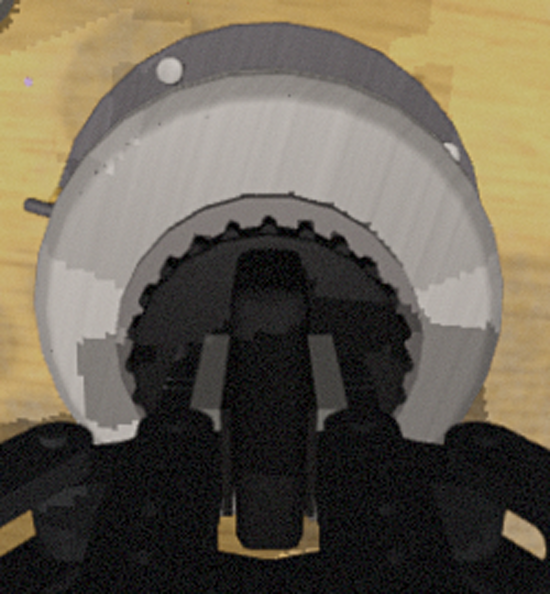

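View pics/ss3.png

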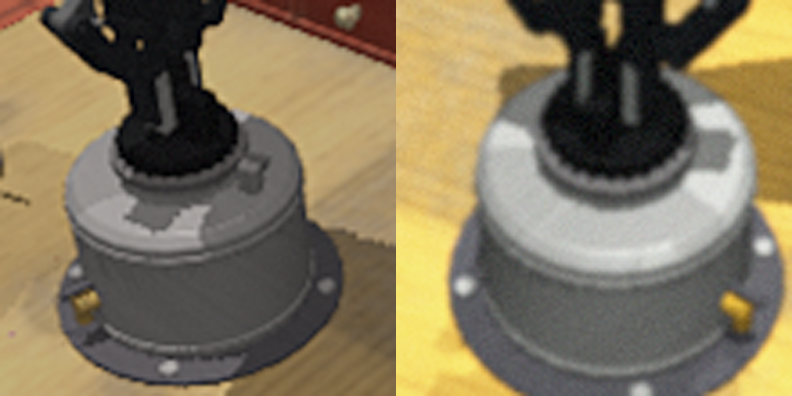

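```bash
python3 - <<'E'
import cv2,numpy as np
a=cv2.imread('pics/scene3.png')[170:220,170:240]; b=cv2.imread('pics/scene0.png')[170:220,170:240]
f=lambda x:cv2.convertScaleAbs(cv2.resize(x,None,fx=11,fy=11,interpolation=cv2.INTER_CUBIC),alpha=1.3,beta=20)
cv2.imwrite('pics/t3.png',f(a));cv2.imwrite('pics/t0.png',f(b))
E
```

```text
(no output)
```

View pics/t3.png

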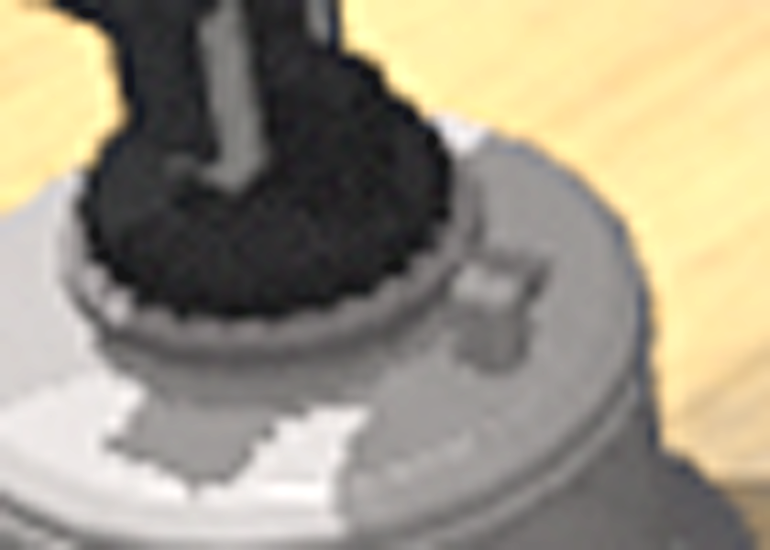

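View pics/t0.png

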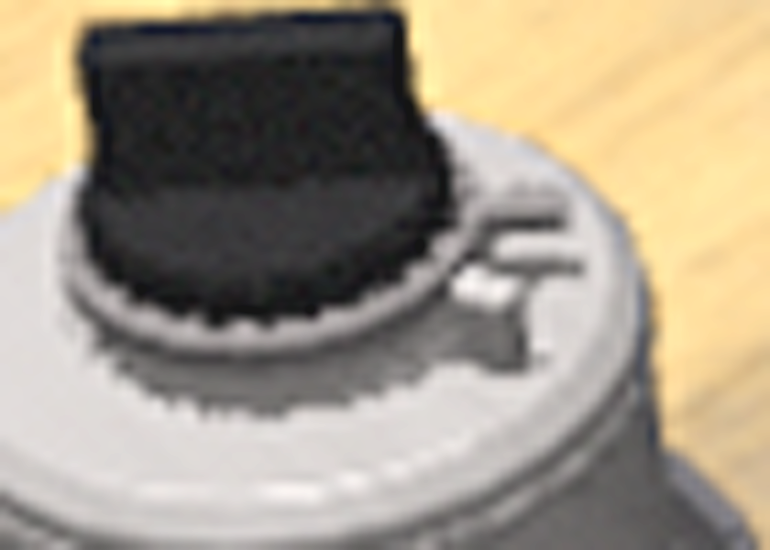

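Scene now: the tab, at (520,262) in the crop, lies right against the lug at (488,285). Before the turn it was at (525,207). So the collar has reached its stop, and I'll quantify the angle it turned.

```bash
python3 - <<'E'
from h import *
s=dict(np.load('pics/scene0.npz')); w=dict(np.load('pics/w1.npz'))
S=lambda x,y,z: onz(s,170+x/11,170+y/11,z)
W=lambda x,y,z: wonz(w,160+(x+.5)/2.7-.5,100+(y+.5)/2.7-.5,z)
ang=lambda e:np.degrees(np.arctan2(e[1],e[0]))
for z in(96,100,104):
    for cn,c in(('s',np.array([482,179.5])),('m',np.array([483.5,181.5]))):
        o=[]
        for p in((570,205),(545,262),(520,198),(510,252),(488,285)):
            e=S(*p,z)[:2]-c; o.append((ang(e).round(1),np.hypot(*e).round(1)))
        print(z,cn,[(float(a),float(b)) for a,b in o])
    c=np.array([484.5,182.])
    print('w',[(float(ang(W(*p,z)[:2]-c).round(1)),float(np.hypot(*(W(*p,z)[:2]-c)).round(1))) for p in((335,365),(325,360),(346,360),(272,320),(260,320),(284,318),(258,335))])
E
```

```text
96 s [(-34.3, 55.5), (-52.6, 50.8), (-28.5, 47.3), (-49.0, 44.0), (-62.4, 42.1)]
96 m [(-36.9, 55.5), (-55.3, 51.5), (-31.5, 47.0), (-52.1, 44.6), (-65.4, 43.3)]
w [(-44.5, 56.3), (-48.8, 54.3), (-39.7, 54.3), (-78.8, 45.2), (-83.6, 48.2), (-74.0, 41.9), (-80.0, 53.8)]
100 s [(-40.1, 55.2), (-58.4, 52.2), (-35.2, 46.6), (-55.8, 45.3), (-68.7, 44.6)]
100 m [(-42.6, 55.4), (-61.0, 53.2), (-38.3, 46.6), (-58.7, 46.1), (-71.4, 45.9)]
w [(-44.5, 54.8), (-48.9, 52.9), (-39.7, 52.8), (-79.5, 44.0), (-84.2, 47.0), (-74.6, 40.7), (-80.6, 52.5)]
104 s [(-45.8, 55.5), (-63.9, 54.2), (-42.1, 46.5), (-62.2, 47.1), (-74.4, 47.5)]
104 m [(-48.3, 55.9), (-66.2, 55.4), (-45.2, 46.8), (-64.8, 48.2), (-76.7, 49.0)]
w [(-44.5, 53.4), (-49.0, 51.4), (-39.7, 51.4), (-80.1, 42.8), (-84.9, 45.8), (-75.3, 39.5), (-81.1, 51.2)]
```

The collar turned about 0.35–0.44 rad, so slip is now about 0.26–0.35. Turning on to a total of 0.90 puts slip at about 0.46–0.55, the middle of the allowed band. Then I'll release, lift and measure.

```bash
python3 - <<'E'
from h import *
q=np.array(arm.solve_ik([483,181.3,123],ori(-43.9))); j0=1.1253; q=np.array(arm.get_qpos())
q=np.array(arm.solve_ik([483.5,181.6,123],ori(-43.9-np.degrees(.7)))); print(q[5]-j0)
for t in(.8,.9):
    q[5]=j0+t; arm.move_joints(q.tolist()); print(arm.get_t(),arm.get_qpos()[5]-j0,np.round(arm.get_force(),1),np.round(arm.get_moment(),2))
arm.gripper_to(1.0); print(arm.get_width(),arm.get_eef_pos())
p=arm.get_eef_pos(); arm.servo_line([p[0],p[1],290],feed=150)
im=snap('wrist','w4'); snap('scene','scene4')
cv2.imwrite('pics/w4c.png',cv2.resize(im['color'][100:320,160:420,::-1],None,fx=2.7,fy=2.7,interpolation=cv2.INTER_CUBIC))
print(arm.get_t(),arm.get_force())
E
```

```text
0.7001914228713659
7.4917 0.7966704341452981 [3.5 3.5 4.9] [ 0.72 -0.74 -0.08]
7.7417 0.8971979486752548 [3.9 3.5 3.7] [ 0.73 -0.85  0.01]
0.9978837669609883 [483.44886702 181.53648053 122.9558024 ]
9.8 [ 0.22640475 -0.30069992 -0.35272898]
```

View pics/w4c.png

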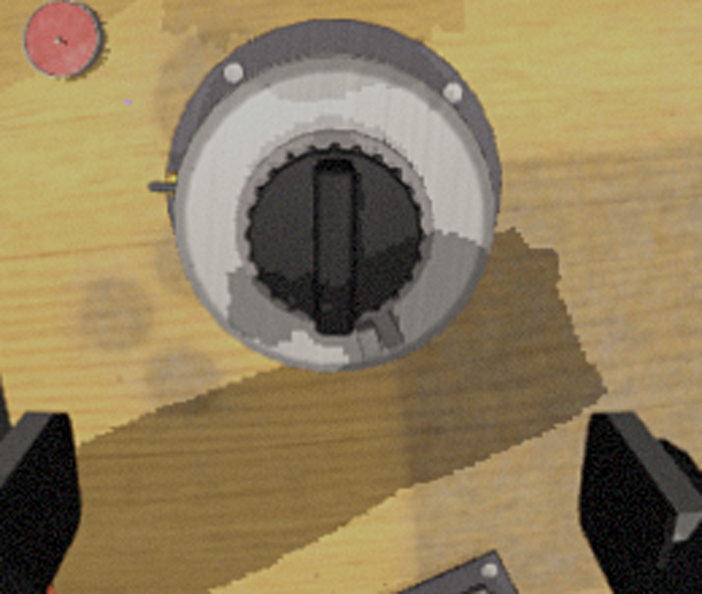

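View pics/scene4.png

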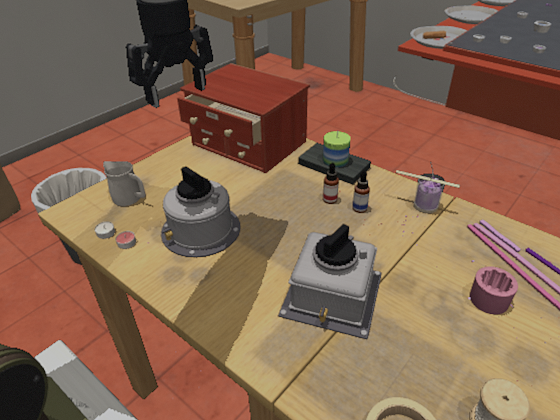

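```bash
python3 - <<'E'
import cv2
a=cv2.imread('pics/w4.png')[140:245,245:335]
cv2.imwrite('pics/w4d.png',cv2.convertScaleAbs(cv2.resize(a,None,fx=5.7,fy=5.7,interpolation=cv2.INTER_CUBIC),alpha=1.5,beta=20))
E
```

```text
(no output)
```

View pics/w4d.png

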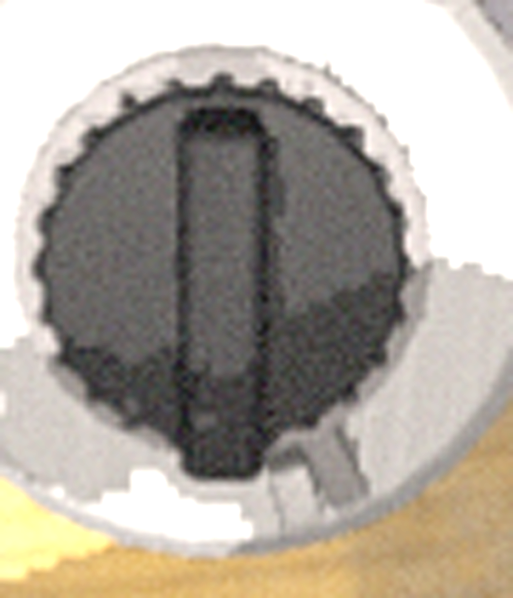

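```bash
python3 - <<'E'
from h import *
w=dict(np.load('pics/w4.npz'))
W=lambda x,y,z: wonz(w,245+(x+.5)/5.7-.5,140+(y+.5)/5.7-.5,z)
ang=lambda e:np.degrees(np.arctan2(e[1],e[0]))
a,b=W(222,120,148),W(223,470,148); print((a+b)/2,ang(b-a),np.linalg.norm(a-b))
l,r=W(40,255,118),W(405,255,118); print('disc',(l+r)/2)
l,r=W(19,255,108),W(427,255,108); print('collar',(l+r)/2)
for c in((a+b)[:2]/2,np.array([484.5,182.])):
  for z in(98,102,106):
    for p in((346,498),(322,435)):
        e=W(*p,z)[:2]-c; print(z,p,ang(e).round(1),np.hypot(*e).round(1),'slip',np.radians(ang(e)-ang(b-a)).round(3))
print('tab axis', ang(W(346,498,102)-W(322,435,102)))
E
```

```text
[485.33542676 183.0967963  148.        ] -95.2538569354639 56.54443966980922
disc [485.48104521 184.01791775 118.        ]
collar [485.40029062 181.98399661 108.        ]
98 (346, 498) -70.3 55.7 slip 0.436
98 (322, 435) -68.9 42.3 slip 0.46
102 (346, 498) -69.9 54.3 slip 0.442
102 (322, 435) -68.4 41.1 slip 0.468
106 (346, 498) -69.6 52.9 slip 0.448
106 (322, 435) -67.9 39.9 slip 0.477
98 (346, 498) -69.1 54.9 slip 0.457
98 (322, 435) -67.3 41.6 slip 0.488
102 (346, 498) -68.7 53.6 slip 0.464
102 (322, 435) -66.8 40.4 slip 0.497
106 (346, 498) -68.3 52.2 slip 0.47
106 (322, 435) -66.2 39.2 slip 0.507
tab axis -74.57413308473402
```

The tab lies against the lug and slip measures about 0.46 rad, between one and two clicks. The gripper is clear of everything and the square cap looks unchanged in the scene view, so I'm handing in.

```bash
python3 - <<'E'
from h import *
a=cv2.imread('pics/scene0.png')[220:330,280:385].astype(int);b=cv2.imread('pics/scene4.png')[220:330,280:385].astype(int)
print('square cap diff',np.abs(a-b)[0:50,30:80].mean())
arm.hand_in(); print(arm.get_t())
E
```

```text
square cap diff 4.241733333333333
the job is handed in; nothing more can be done
the job is handed in; nothing more can be done
```

I turned the round canister's cap clockwise by about 0.90 rad, released it and lifted the gripper clear. I handed in at about 9.8 s of the 32 s allowed.

- **Collar:** the pictures show its tab lying against the lug, so it is closed. It turned about 0.43 rad.
- **Slip:** the bar has slipped about 0.46 rad past the tab. Different reference points gave 0.44–0.51, all between one and two clicks and within the allowed 0.26–0.78.
- **Square canister:** the arm never went near it. Its cap looks the same before and after, with only a small average pixel difference (4.2 of 255) where the arm's shadow had moved.

**Check that failed:** the wrist moment showed no clear step when the collar hit its stop or when the cap slipped. I found the stop from the pictures instead. An early estimate from the scene camera put the collar's turn at 0.32–0.36 rad, less than the final 0.43. Either value keeps the slip within the one-to-three-click range.

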